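Take the LED lamp module out of a microscope light source

ROBOT

A 6-joint arm with a two-finger parallel gripper is mounted at the origin on the work surface. World frame = base frame: x ahead of the robot, y to its left, z up, the work surface at z = 0. Lengths are in mm, angles in rad, forces in N, time in s.
With the tool pointing down it reaches from about 300 to 775 mm from the base axis. Payload 14.6 kg.
Tool frame: the origin (TCP) lies midway between the tips of the shut fingers; the grasp point (between the pads) lies 19 mm behind it (robot.hold_point_z is the distance from the TCP to the grasp point, in mm); z points along the fingers, x is the direction in which the jaws open and shut, and the axes are right-handed (so a half turn about z gives the same grasp; the last joint's range is limited). The gripper opens to 85 mm and grips with 20 to 120 N. Pads are 22 mm wide; open, the fingers measure 114 mm over their backs; the gripper's body (76 mm by 85 mm) begins 54 mm behind the grasp point. The pads swing forward as they close: fully open they stand 13 mm farther back than shut.
Start: joints at [1.199, 0.3, 1.521, -0, 1.321, -0.067], TCP at [165.054, 524.64, 231.281] pointing down, gripper open.
Joint ranges: [-3.03, 3.03], [-0.79, 2.21], [0.23, 2.52], [-1.04, 4.18], [0, 3.07], [-2.55, 2.55]. Speed limits (rad/s): [2.22, 2.22, 2.57, 3.14, 3.14, 3.14].

INTERFACE

Orientations are given as a unit quaternion [w, x, y, z].
In Python, from rig import robot gives the robot as it stands.
- The arm moves only by the tool move_arm, never from a script. Its argument "moves" is a list of rows, each an object of numbers: "x", "y", "z": the shift along the tool's x, y, z in m; "wx", "wy", "wz": the turn, a rotation vector about the tool's x, y, z in degrees; "grip": the finger opening in m, from 0 to 0.0854. In form: [{"x": .., "y": .., "z": .., "wx": .., "wy": .., "wz": .., "grip": ..}, ...]. A call has 1 to 8 rows; each row shifts and turns the pose as measured when the row begins, along the tool's axes as they then stand; what a row does not reach is not made up. A row lasts 1/10 s, in which the tool goes at most 50 mm and 8.59 degrees, less where a joint would pass 70% of its speed; a pose out of reach is approached as far as the arm can. A call with a gripper value outside its range is refused whole. The fingers move at their own pace and stop on an object; "squeeze" is the grip in N (left out, the last holds). Time passes only in rows, so rows that do not move let the fingers close. It gives the time, the measured TCP pose, the force and the opening at its end, in the units of the state.
- robot.read_state(): the state, without advancing time (a new reading comes with each control period).
- robot.camera(name): name is "scene" or "top"; returns the picture (384x512x3 uint8, red, green, blue); there is no depth.
- robot.camera_params(name): a dict with "fx", "fy", "cx", "cy" (pixels), "k1" (the pictures are not rectified: a ray, as slopes to the right and down, at radius r is drawn at 1 + k1 r^2 times it, then the intrinsics apply), "world_from_camera" (4x4, takes a point from camera to world coordinates). Camera axes: x right, y down, z forward; pixel columns grow to the right and rows downward; lengths in mm; the calibration is good to about 2 mm. A picture is of the moment at which its call begins. camera_params takes no time and is no camera call.
- robot.close_job(): hands the job in, once; it reports no verdict.
Trained networks look in the newest picture that a camera, given by its name, has taken for a name from the list of things; names that differ only in an ending like _2 or _b are one class to them, and where a whole thing is asked for, a point or a joint stands for the part that bears it (a point fixed in the world has none). Each returns a list of dicts, best first, with "p" (0 to 1); they miss things now and then, are a little off and sometimes report something else, mostly with a low value. They report only what shows in the picture. A call takes as long as a camera call. They do not tell look-alikes from the thing itself.
- robot.boxes_of(camera, thing): "rect" ([left, top, width, height] in pixels, round what is visible of it).
- robot.regions_of(camera, thing): "pixels" (384x512 bool, what is visible of it) and "rect" ([left, top, width, height] in pixels, round what is visible of it).
- robot.tip_of(camera, thing): "pixel" ([column, row] in pixels: a listed point, or the origin of a listed thing).
The state is a dict: "time_s": time; "joint_pos": joint angles; "joint_velocities": joint speeds; "joint_torque": joint torques, N m; "ee_pos": TCP position; "orientation": TCP orientation; "contact_force": force on the tool from outside, world axes, zero at the start; "torque": the same for the moment, N m; "gripper_width": opening from 0.0 (shut) to 1.0 (fully open).
Only numpy, scipy, OpenCV 4.12 (cv2) and the standard library are available. Lean on these libraries where they do the work, as an engineer would, in place of code of your own. Each camera call takes 0.05 s, during which the arm holds its last target. There are 200 camera calls.

TASK

The lamp module in the white light-source box needs replacing: it is the one of the two plugged-in modules with the straight bar grip. Turn it anticlockwise (seen from above) by its bar until the bar points straight across the box, in line with the two open slots of its socket, lift it straight out, and set it down upright in the empty white tray without dropping it. Leave the module with the round grip plugged in where it is.

Things in the scene. Friction and masses are not known exactly. Their poses are not given: they have to be found in the camera images.
- lamp_grip (a point): Lamp module to take out, 58 mm tall, 130 g: aluminium plug 30 mm in diameter, 18 mm high; flange 44 mm in diameter; on top (22 to 58 mm above its underside) a black bar grip 50 mm long (x), 16 mm thick (y). Point on its axis in the bar, 46 mm above its underside, 12 mm below the bar's top; z up. Under the bar, along x, two lugs 52 mm tip to tip, 8 mm wide. It stands upright stably.
- filter_grip (a point): Filter holder, to be left plugged in: same black and aluminium, plug and flange, but a round ribbed grip 38 mm in diameter, 34 mm high. Point on its axis, 46 mm above its underside. It sits in the other socket, 120 mm from the lamp; which is where varies.
- light_box: Fixed white box, 110 (x) by 220 (y) by 60 mm high, origin under its centre, +x away from the robot; on top, at y = -60 and 60 mm, two ring sockets 72 mm wide, 16 mm high, slots on their +x and -x sides. Modules rest on its top, locked: bar 50 to 75 deg clockwise of x. Turned freely until along x (15 deg short to 8 past, then a stop), the lamp lifts out; 3 mm side play, clear when 18 mm up.
- tray: Empty shallow white tray, fixed, 180 (x) by 140 (y) by 28 mm high outside, walls and floor 5 mm thick; origin at the centre of its underside, z up. It stands on the other side of the robot's centre line from the light box, left or right. (The smaller white box with dividers is something else.)
Not all that is in view belongs to the job. Leave any green look-alike of the part that bears lamp_grip alone.

How it is judged (in metres and radians):
On the way, in this order (a step that is already met when the one before it is completed fails the run):
1. the lamp module, still plugged in, is turned until its bar lies along the box's x axis (within 19 degrees) (angle between the x axis of lamp_grip and the x axis of light_box, either way round below 0.33 rad and z of lamp_grip in the frame of light_box below 0.116 m), for 0.05 s.
2. the lamp module is lifted out, its underside at least 20 mm above the box's top (z of lamp_grip in the frame of light_box above 0.126 m), for 0.05 s.
At the end, for the whole second after the job is handed in: The lamp module stands upright (within 8.5 degrees) and at rest on the floor of the tray, its axis within 75 mm (along the tray's x) and 55 mm (along y) of the tray's centre; the round-gripped module is within 15 mm of where it started (x of lamp_grip in the frame of tray between -0.075 and 0.075 m and y of lamp_grip in the frame of tray between -0.055 and 0.055 m and z of lamp_grip in the frame of tray below 0.056 m and angle between lamp_grip's own z axis and vertical below 0.15 rad and linear speed of lamp below 0.02 m/s and distance of filter_grip from where it was at the start of the episode below 0.015 m); the robot touches nothing.
It fails at once if the round-gripped filter holder is pulled out or shifted by more than 15 mm (distance of filter_grip from where it was at the start of the episode above 0.015 m).
It fails at once if the lamp module is dropped or slammed into the tray (contact force above 60 N) (contact force between lamp and tray above 60 N).
It also fails if it takes over 42 s, if anything falls off the work surface, if the arm or the gripper's body presses on something with over 40 N, if the wrist force passes 120 N, or if a joint passes its speed limit or range.

## Working session

There is one attempt and no reset: what is moved stays moved. The work goes in short steps, Python scripts to look and compute and a tool call to move; the robot and the scene stay as the last step left them, time stands still between calls to the robot, and variables do not carry over. Pictures are saved under pics/ and viewed, on a budget of 10 in all, crops included, one or two more only if the job needs it, and the job is handed in when it is done.

Besides the shell and the picture viewer there is one more tool, called after "Call:" as name([rows], argument=value, ...), one row to a line, values as JSON. move_arm: Moves the arm, as the interface text tells. Its arguments: {"type":"object","properties":{"moves":{"type":"array","items":{"type":"object","properties":{"x":{"type":"number"},"y":{"type":"number"},"z":{"type":"number"},"wx":{"type":"number"},"wy":{"type":"number"},"wz":{"type":"number"},"grip":{"type":"number"}}}},"squeeze":{"type":"number"}},"required":["moves"]}

```bash
mkdir -p pics; ls
cat > h.py <<'E'
import numpy as np, cv2
from rig import robot
def ray(cam,px):
    c=robot.camera_params(cam); K=np.array([[c['fx'],0,c['cx']],[0,c['fy'],c['cy']],[0,0,1.]])
    s=cv2.undistortPoints(np.array([[px]],float),K,np.array([c['k1'],0,0,0.]))[0,0]
    T=np.array(c['world_from_camera']); return T[:3,3],T[:3,:3]@np.array([*s,1.])
def atz(cam,px,z):
    o,d=ray(cam,px); return o+d*(z-o[2])/d[2]
def proj(cam,p):
    c=robot.camera_params(cam); T=np.linalg.inv(np.array(c['world_from_camera']))
    q=T[:3,:3]@np.array(p,float)+T[:3,3]; s=q[:2]/q[2]; s=s*(1+c['k1']*(s@s))
    return [round(c['fx']*s[0]+c['cx'],1),round(c['fy']*s[1]+c['cy'],1)]
E
python3 - <<'E'
from h import *
for cam in('top','scene'):
    im=robot.camera(cam); cv2.imwrite(f'pics/{cam}0.png',im[:,:,::-1])
    c=robot.camera_params(cam);print(cam,c['fx'],c['k1'],np.round(c['world_from_camera'],2).tolist())
    for t,z in(('lamp_grip',106),('filter_grip',106),('light_box',0),('tray',0)):
        for r in robot.tip_of(cam,t)[:3]: print(t,round(r['p'],2),np.round(r['pixel'],1),np.round(atz(cam,r['pixel'],z),1))
print(robot.read_state())
E
```

```text
pics
top 366.7523310398851 -0.11644343284090543 [[0.0, -0.99, 0.14, 456.29], [-1.0, -0.0, 0.0, -81.8], [-0.0, -0.14, -0.99, 1011.92], [0.0, 0.0, 0.0, 1.0]]
lamp_grip 0.73 [325.2 249.1] [ 439.9 -262.8  106. ]
lamp_grip 0.65 [331.6 143. ] [ 708.2 -285.7  106. ]
lamp_grip 0.54 [335.  195.5] [ 572.8 -290.3  106. ]
filter_grip 0.75 [287.6 189.6] [ 587.3 -171.3  106. ]
filter_grip 0.26 [336.7 194.9] [ 574.3 -294.6  106. ]
light_box 0.64 [304.7 194.3] [ 589.5 -229.5    0. ]
tray 0.6 [144.2 225.6] [500.  217.2   0. ]
tray 0.15 [285.3 189.1] [ 604.  -175.4    0. ]
scene 442.49339302827593 -0.02702879815863297 [[0.62, 0.59, -0.52, 1088.07], [0.79, -0.47, 0.4, -491.22], [-0.01, -0.65, -0.76, 864.47], [0.0, 0.0, 0.0, 1.0]]
lamp_grip 0.84 [162.1 203.1] [ 484.2 -284.2  106. ]
lamp_grip 0.74 [137.9 285. ] [ 628.6 -422.1  106. ]
lamp_grip 0.65 [179.  232.9] [ 574.9 -296.9  106. ]
filter_grip 0.76 [231.3 204.4] [ 581.7 -167.5  106. ]
filter_grip 0.72 [212.1 242.9] [ 638. -257.  106.]
light_box 0.8 [215.3 240.3] [ 573.7 -214.3    0. ]
tray 0.88 [327.6 141.3] [497.4 223.5   0. ]
{'time_s': 0.5, 'joint_pos': array([ 1.19939780e+00,  2.99947057e-01,  1.52101798e+00,  7.88568886e-06,
        1.32071432e+00, -6.66185169e-02]), 'joint_velocities': array([-0.00046573, -0.00071298,  0.0003578 , -0.00021305,  0.00085669,
        0.00091252]), 'joint_torque': array([-5.40741403e-04, -5.43018186e+01, -3.61800706e+01, -8.21876370e-05,
        8.50091092e-04,  1.13227401e-06]), 'ee_pos': array([165.04943131, 524.6304726 , 231.24714297]), 'orientation': array([ 2.00406991e-05,  8.06252191e-01,  5.91571975e-01, -3.86354702e-05]), 'contact_force': array([-0.59256477,  0.72445701,  0.76905075]), 'torque': array([ 0.01848777, -0.01438141,  0.00543387]), 'gripper_width': 1.0054055481212072}
```

Run:
```python
from h import *
a=cv2.imread('pics/top0.png')[120:290,250:390]; b=cv2.imread('pics/scene0.png')[150:320,110:280]
cv2.imwrite('pics/c0.png',np.hstack([cv2.resize(a,(400,486),interpolation=cv2.INTER_CUBIC),cv2.resize(b,(400,400),interpolation=cv2.INTER_CUBIC) if 0 else cv2.resize(b,(400,486))]))
```

```text
(no output)
```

View pics/c0.png

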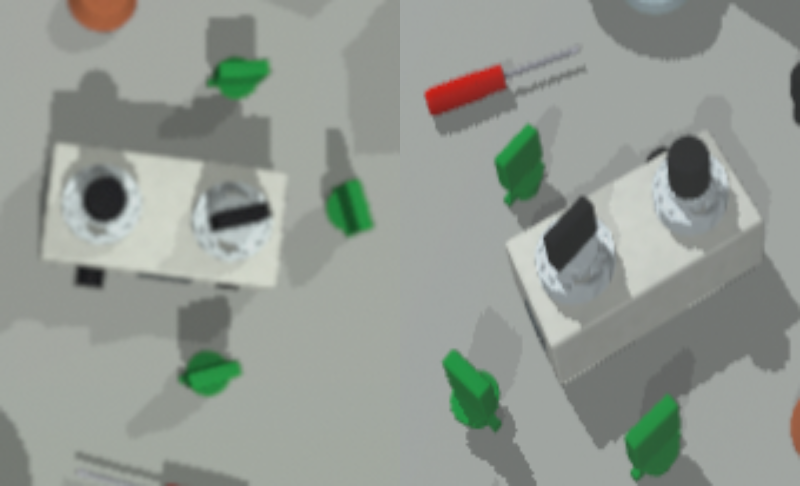

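View pics/top0.png

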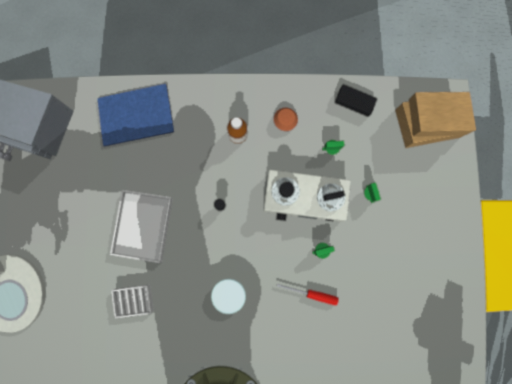

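View pics/scene0.png

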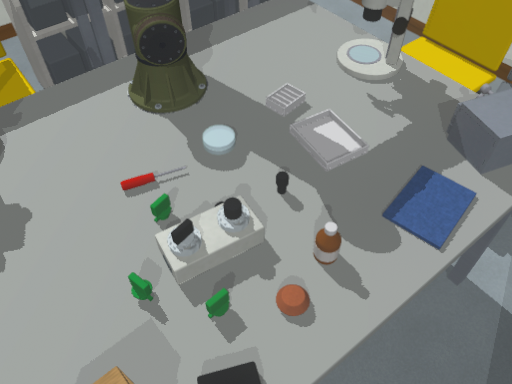

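The top view shows the box at about (308,196). The filter is on its left at (287,190) and the lamp's black bar on its right at (334,196). The empty tray is at (141,227). Three green look-alikes stand on the table around the box. I'll refine with the dark blobs next.

Run:
```python
from h import *
for cam,cs in(('top',((335,195),(287,190))),('scene',((182,232),(232,208)))):
    im=cv2.imread(f'pics/{cam}0.png'); dark=(im.max(2)<75).astype(np.uint8)
    n,l,st,ce=cv2.connectedComponentsWithStats(dark)
    for k,c in enumerate(cs):
        i=1+np.argmin(np.hypot(*(ce[1:]-c).T)+1000*(st[1:,4]<40)); ys,xs=np.where(l==i)
        P=np.array([atz(cam,(x,y),100)[:2] for x,y in zip(xs,ys)])
        w,v=np.linalg.eigh(np.cov(P.T)); r=cv2.minAreaRect(P.astype(np.float32))
        print(cam,k,ce[i].round(1),st[i],P.mean(0).round(1),'ax',np.degrees(np.arctan2(v[1,1],v[0,1])).round(1),np.sqrt(w*12).round(1),r)
r=robot.regions_of('top','light_box')[:1]
for q in r:
    m=q['pixels'];print(q['p'],q['rect']); ys,xs=np.where(m); P=np.array([atz('top',(x,y),60)[:2] for x,y in zip(xs,ys)]);print(cv2.minAreaRect(P.astype(np.float32)))
r=robot.regions_of('top','tray')[:1]
for q in r:
    m=q['pixels'];print(q['p'],q['rect']); ys,xs=np.where(m); P=np.array([atz('top',(x,y),20)[:2] for x,y in zip(xs,ys)]);print(cv2.minAreaRect(P.astype(np.float32)))
```

```text
top 0 [333.  195.3] [324 192  20   8 104] [ 574.1 -286.5] ax 102.2 [13.3 49.8] ((574.25439453125, -287.46075439453125), (13.373530387878418, 50.8996696472168), 11.411487579345703)
top 1 [286.1 189. ] [280 182  14  15 170] [ 589.7 -168.2] ax 166.7 [30.5 34.3] ((589.7134399414062, -169.1234588623047), (35.583499908447266, 32.89970779418945), 0.19042494893074036)
scene 0 [182.  231.2] [171 219  22  26 309] [ 571. -288.] ax 115.2 [29.5 55.2] ((571.1984252929688, -287.3106384277344), (31.9052677154541, 59.8962516784668), 13.441546440124512)
scene 1 [232.2 208.3] [224 198  18  21 313] [ 587.5 -169.6] ax 147.7 [34.5 52.6] ((586.9866333007812, -168.56582641601562), (36.90695571899414, 55.94845199584961), 54.457542419433594)
0.97 [262.9, 167.2, 90.2, 54.0]Traceback (most recent call last):
  File "<stdin>", line 12, in <module>
  File "h.py", line 8, in atz
    o,d=ray(cam,px); return o+d*(z-o[2])/d[2]
        ~~~^^^^^^^^
  File "h.py", line 4, in ray
    c=robot.camera_params(cam); K=np.array([[c['fx'],0,c['cx']],[0,c['fy'],c['cy']],[0,0,1.]])
ValueError: time passes only in moves, steps and waits
```

```bash
cat > go.py <<'E'
# usage: go.py X Y Z jawAngleDeg -> remaining shift (tool axes, mm) and wz (deg)
import sys; from h import *
from scipy.spatial.transform import Rotation as R
def rem(x,y,z,a):
    s=robot.read_state(); q=s['orientation']; r=R.from_quat([*q[1:],q[0]]); c,d=np.cos(np.radians(a)),np.sin(np.radians(a))
    t=R.from_matrix(np.array([[c,d,0],[d,-c,0],[0,0,-1]]))
    M=r.as_matrix(); print('t',round(s['time_s'],2),'tcp',s['ee_pos'].round(1),'jaw',np.degrees(np.arctan2(M[1,0],M[0,0])).round(1),'w',round(s['gripper_width'],2),'F',s['contact_force'].round(1),'j6',s['joint_pos'][5].round(2))
    print('shift',r.inv().apply(np.array([x,y,z])-s['ee_pos']).round(1),'turn',np.degrees((r.inv()*t).as_rotvec()).round(1))
if len(sys.argv)>4: rem(*map(float,sys.argv[1:5]))
E
python3 go.py 573 -287.5 180 12
python3 - <<'E'
from h import *
robot.camera('top')
r=robot.regions_of('top','tray')[:1]
f={}
import rig
o,d=ray('top',(144,226))
for q in r:
    m=q['pixels']; ys,xs=np.where(m); print(q['p'],len(xs))
    np.save('traymask.npy',m)
E
```

```text
t 0.55 tcp [165.1 524.6 231.3] jaw 72.5 w 1.0 F [ 0.9 -0.9 -0.3] j6 -0.07
shift [-652.2  632.9   51.3] turn [ 0.  -0.  60.5]
0.83 3517
```

Call:
move_arm([
  {"x": -0.033,"y": 0.032},
  {"x": -0.033,"y": 0.032},
  {"x": -0.033,"y": 0.032},
  {"x": -0.033,"y": 0.032},
  {"x": -0.033,"y": 0.032},
  {"x": -0.033,"y": 0.032},
  {"x": -0.033,"y": 0.032},
  {"x": -0.033,"y": 0.032},
])

```text
$.moves[0]: bad value
```

Call:
move_arm([
  {"x": -0.033,"y": 0.032},
  {"x": -0.033,"y": 0.032},
  {"x": -0.033,"y": 0.032},
  {"x": -0.033,"y": 0.032},
  {"x": -0.033,"y": 0.032},
  {"x": -0.033,"y": 0.032},
  {"x": -0.033,"y": 0.032},
  {"x": -0.033,"y": 0.032},
])

```text
$.moves[0]: bad value
```

```bash
python3 go.py 573 -287.5 180 12
python3 - <<'E'
from h import *
c=robot.camera_params('top');K=np.array([[c['fx'],0,c['cx']],[0,c['fy'],c['cy']],[0,0,1.]])
m=np.load('traymask.npy'); ys,xs=np.where(m)
s=cv2.undistortPoints(np.stack([xs,ys],1)[:,None].astype(float),K,np.array([c['k1'],0,0,0.]))[:,0]
T=np.array(c['world_from_camera']); d=np.c_[s,np.ones(len(s))]@T[:3,:3].T; P=T[:3,3]+d*((24-T[2,3])/d[:,2])[:,None]
print(cv2.minAreaRect(P[:,:2].astype(np.float32)),P.mean(0))
E
```

```text
t 0.65 tcp [165.1 524.6 231.3] jaw 72.5 w 1.0 F [ 0.7 -0.2  0.7] j6 -0.07
shift [-652.3  632.9   51.3] turn [ 0.  -0.  60.5]
((499.24017333984375, 219.240966796875), (151.57101440429688, 182.8983154296875), 81.71511840820312) [498.45073672 218.54418316  24.        ]
```

Call:
move_arm([
  {"x": -0.033,"y": 0.032,"z": 0,"wx": 0,"wy": 0,"wz": 0,"grip": 0.085},
  {"x": -0.033,"y": 0.032,"z": 0,"wx": 0,"wy": 0,"wz": 0,"grip": 0.085},
  {"x": -0.033,"y": 0.032,"z": 0,"wx": 0,"wy": 0,"wz": 0,"grip": 0.085},
  {"x": -0.033,"y": 0.032,"z": 0,"wx": 0,"wy": 0,"wz": 0,"grip": 0.085},
  {"x": -0.033,"y": 0.032,"z": 0,"wx": 0,"wy": 0,"wz": 0,"grip": 0.085},
  {"x": -0.033,"y": 0.032,"z": 0,"wx": 0,"wy": 0,"wz": 0,"grip": 0.085},
  {"x": -0.033,"y": 0.032,"z": 0,"wx": 0,"wy": 0,"wz": 0,"grip": 0.085},
  {"x": -0.033,"y": 0.032,"z": 0,"wx": 0,"wy": 0,"wz": 0,"grip": 0.085},
])

```text
time_s: 1.45
ee_pos: [332.8, 187.7, 230.8]
orientation: [0.0, 0.804, 0.595, 0.001]
contact_force: [0.4, 0.5, -0.3]
gripper_width: 0.996
```

```bash
python3 go.py 573 -287.5 180 12
```

```text
t 1.45 tcp [332.8 187.7 230.8] jaw 73.0 w 1.0 F [ 0.4  0.5 -0.3] j6 -0.86
shift [-384.4  368.4   50.8] turn [ 0.  -0.1 61. ]
```

Call:
move_arm([
  {"x": -0.036,"y": 0.034,"z": 0,"wx": 0,"wy": 0,"wz": 0,"grip": 0.085},
  {"x": -0.036,"y": 0.034,"z": 0,"wx": 0,"wy": 0,"wz": 0,"grip": 0.085},
  {"x": -0.036,"y": 0.034,"z": 0,"wx": 0,"wy": 0,"wz": 0,"grip": 0.085},
  {"x": -0.036,"y": 0.034,"z": 0,"wx": 0,"wy": 0,"wz": 0,"grip": 0.085},
  {"x": -0.036,"y": 0.034,"z": 0,"wx": 0,"wy": 0,"wz": 0,"grip": 0.085},
  {"x": -0.036,"y": 0.034,"z": 0,"wx": 0,"wy": 0,"wz": 0,"grip": 0.085},
  {"x": -0.036,"y": 0.034,"z": 0,"wx": 0,"wy": 0,"wz": 0,"grip": 0.085},
  {"x": -0.036,"y": 0.034,"z": 0,"wx": 0,"wy": 0,"wz": 0,"grip": 0.085},
])

```text
time_s: 2.25
ee_pos: [507.3, -172.8, 233.5]
orientation: [0.002, 0.804, 0.595, 0.004]
contact_force: [0.8, 1.0, 1.2]
gripper_width: 0.995
```

Call:
move_arm([
  {"x": 0,"y": 0,"z": 0,"wx": 0,"wy": 0,"wz": 8.5,"grip": 0.085},
  {"x": 0,"y": 0,"z": 0,"wx": 0,"wy": 0,"wz": 8.5,"grip": 0.085},
  {"x": 0,"y": 0,"z": 0,"wx": 0,"wy": 0,"wz": 8.5,"grip": 0.085},
  {"x": 0,"y": 0,"z": 0,"wx": 0,"wy": 0,"wz": 8.5,"grip": 0.085},
  {"x": 0,"y": 0,"z": 0,"wx": 0,"wy": 0,"wz": 8.5,"grip": 0.085},
  {"x": 0,"y": 0,"z": 0,"wx": 0,"wy": 0,"wz": 8.5,"grip": 0.085},
  {"x": 0,"y": 0,"z": 0,"wx": 0,"wy": 0,"wz": 8.5,"grip": 0.085},
])

```text
time_s: 2.95
ee_pos: [508.3, -179.4, 231.4]
orientation: [-0.0, 0.994, 0.109, 0.003]
contact_force: [0.4, 0.3, 0.4]
gripper_width: 0.995
```

```bash
python3 go.py 573 -287.5 180 12
```

```text
t 2.95 tcp [ 508.3 -179.4  231.4] jaw 12.5 w 1.0 F [0.4 0.3 0.4] j6 -0.63
shift [ 39.3 119.6  51.7] turn [-0.  -0.4  0.5]
```

Call:
move_arm([
  {"x": 0.013,"y": 0.04,"z": 0.017,"wx": 0,"wy": 0,"wz": 0.5,"grip": 0.085},
  {"x": 0.013,"y": 0.04,"z": 0.017,"wx": 0,"wy": 0,"wz": 0,"grip": 0.085},
  {"x": 0.013,"y": 0.04,"z": 0.017,"wx": 0,"wy": 0,"wz": 0,"grip": 0.085},
  {"x": 0,"y": 0,"z": 0.01,"wx": 0,"wy": 0,"wz": 0,"grip": 0.06},
  {"x": 0,"y": 0,"z": 0,"wx": 0,"wy": 0,"wz": 0,"grip": 0.06},
])

```text
time_s: 3.45
ee_pos: [574.2, -292.1, 168.8]
orientation: [-0.0, 0.995, 0.102, 0.004]
contact_force: [-0.5, 0.2, 0.1]
gripper_width: 0.706
```

```bash
python3 go.py 573 -287.5 87 12
python3 - <<'E'
from h import *
for cam in('top','scene'):
    im=robot.camera(cam); cv2.imwrite(f'pics/{cam}1.png',im[:,:,::-1])
a=cv2.imread('pics/top1.png')[140:260,260:400]; b=cv2.imread('pics/scene1.png')[160:300,110:280]
cv2.imwrite('pics/c1.png',np.hstack([cv2.resize(a,(400,343),interpolation=cv2.INTER_CUBIC),cv2.resize(b,(400,343))]))
E
```

```text
t 3.45 tcp [ 574.2 -292.1  168.8] jaw 11.7 w 0.71 F [-0.5  0.2  0.1] j6 -0.73
shift [-0.9 -4.8 81.8] turn [ 0.  -0.5 -0.3]
```

View pics/c1.png

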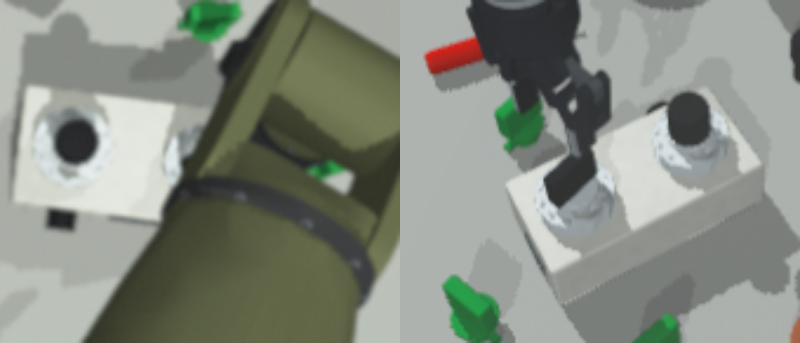

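The scene view shows the open jaws above the bar at about crop (570,170), straddling it, with the filter clear. Descending.

Call:
move_arm([
  {"x": -0.001,"y": -0.005,"z": 0.025,"wx": 0,"wy": -0.4,"wz": 0,"grip": 0.06},
  {"x": 0,"y": 0,"z": 0.025,"wx": 0,"wy": 0,"wz": 0,"grip": 0.06},
  {"x": 0,"y": 0,"z": 0.02,"wx": 0,"wy": 0,"wz": 0,"grip": 0.06},
  {"x": 0,"y": 0,"z": 0.009,"wx": 0,"wy": 0,"wz": 0,"grip": 0.06},
  {"x": 0,"y": 0,"z": 0,"wx": 0,"wy": 0,"wz": 0,"grip": 0.06},
])

```text
time_s: 4.05
ee_pos: [574.8, -284.1, 98.2]
orientation: [0.004, 0.995, 0.104, 0.006]
contact_force: [0.0, -0.8, 0.1]
gripper_width: 0.703
```

```bash
python3 go.py 573 -287.5 88 12
```

```text
t 4.05 tcp [ 574.8 -284.1   98.2] jaw 11.9 w 0.7 F [ 0.  -0.8  0.1] j6 -0.73
shift [-2.5  2.9 10.2] turn [ 0.5 -0.7 -0.1]
```

Call:
move_arm([
  {"x": -0.002,"y": 0.003,"z": 0.009,"wx": 0.5,"wy": -0.7,"wz": 0,"grip": 0.06},
  {"x": 0,"y": 0,"z": 0.001,"wx": 0,"wy": 0,"wz": 0,"grip": 0.03},
  {"x": 0,"y": 0,"z": 0,"wx": 0,"wy": 0,"wz": 0,"grip": 0.02},
  {"x": 0,"y": 0,"z": 0,"wx": 0,"wy": 0,"wz": 0,"grip": 0.01},
  {"x": 0,"y": 0,"z": 0,"wx": 0,"wy": 0,"wz": 0,"grip": 0.01},
  {"x": 0,"y": 0,"z": 0,"wx": 0,"wy": 0,"wz": 0,"grip": 0.01},
], squeeze=40)

```text
time_s: 4.65
ee_pos: [574.8, -288.2, 92.2]
orientation: [0.002, 0.995, 0.104, 0.002]
contact_force: [-0.1, 0.6, -0.7]
gripper_width: 0.175
```

```bash
python3 go.py 573 -287.5 88 12
```

```text
t 4.65 tcp [ 574.8 -288.2   92.2] jaw 12.0 w 0.18 F [-0.1  0.6 -0.7] j6 -0.73
shift [-1.6 -1.1  4.2] turn [ 0.2 -0.2 -0. ]
```

Call:
move_arm([
  {"x": 0,"y": 0,"z": 0,"wx": 0,"wy": 0,"wz": -6,"grip": 0.01},
  {"x": 0,"y": 0,"z": 0,"wx": 0,"wy": 0,"wz": -6,"grip": 0.01},
  {"x": 0,"y": 0,"z": 0,"wx": 0,"wy": 0,"wz": -6,"grip": 0.01},
  {"x": 0,"y": 0,"z": 0,"wx": 0,"wy": 0,"wz": -6,"grip": 0.01},
])

```text
time_s: 5.05
ee_pos: [574.7, -288.2, 92.3]
orientation: [0.002, 0.949, 0.315, 0.001]
contact_force: [0.2, 0.5, -1.0]
gripper_width: 0.18
```

```bash
python3 go.py 574.8 -288.2 92.2 82.5
```

```text
t 5.05 tcp [ 574.7 -288.2   92.3] jaw 36.7 w 0.18 F [ 0.2  0.5 -1. ] j6 -1.16
shift [0.  0.1 0.1] turn [  0.3   0.1 -45.8]
```

Turning freely. Continuing.

Call:
move_arm([
  {"x": 0,"y": 0,"z": 0,"wx": 0,"wy": 0,"wz": -6,"grip": 0.01},
  {"x": 0,"y": 0,"z": 0,"wx": 0,"wy": 0,"wz": -6,"grip": 0.01},
  {"x": 0,"y": 0,"z": 0,"wx": 0,"wy": 0,"wz": -6,"grip": 0.01},
  {"x": 0,"y": 0,"z": 0,"wx": 0,"wy": 0,"wz": -6,"grip": 0.01},
  {"x": 0,"y": 0,"z": 0,"wx": 0,"wy": 0,"wz": -6,"grip": 0.01},
  {"x": 0,"y": 0,"z": 0,"wx": 0,"wy": 0,"wz": -6,"grip": 0.01},
  {"x": 0,"y": 0,"z": 0,"wx": 0,"wy": 0,"wz": -6,"grip": 0.01},
])

```text
time_s: 5.75
ee_pos: [574.6, -288.0, 92.4]
orientation: [0.002, 0.763, 0.646, 0.0]
contact_force: [0.5, -0.8, -0.6]
gripper_width: 0.177
```

```bash
python3 go.py 574.8 -288.2 92.2 82.5; python3 -c "
from h import *
print(robot.read_state()['torque'])"
```

```text
t 5.75 tcp [ 574.6 -288.    92.4] jaw 80.5 w 0.18 F [ 0.5 -0.8 -0.6] j6 -1.93
shift [-0.2  0.2  0.2] turn [ 0.2  0.1 -2. ]
[-0.00390907 -0.07576854 -0.00937301]
```

Call:
move_arm([
  {"x": 0,"y": 0,"z": 0,"wx": 0,"wy": 0,"wz": -1.5,"grip": 0.01},
  {"x": 0,"y": 0,"z": 0,"wx": 0,"wy": 0,"wz": 0,"grip": 0.01},
  {"x": 0,"y": 0,"z": -0.006,"wx": 0,"wy": 0,"wz": 0,"grip": 0.01},
  {"x": 0,"y": 0,"z": -0.006,"wx": 0,"wy": 0,"wz": 0,"grip": 0.01},
])

```text
time_s: 6.15
ee_pos: [574.2, -287.7, 104.5]
orientation: [0.002, 0.754, 0.657, -0.0]
contact_force: [-0.5, -0.4, 0.2]
gripper_width: 0.178
```

```bash
python3 go.py 574.8 -288.2 200 82.5
```

```text
t 6.15 tcp [ 574.2 -287.7  104.5] jaw 82.2 w 0.18 F [-0.5 -0.4  0.2] j6 -1.96
shift [ -0.6   0.8 -95.5] turn [ 0.1  0.1 -0.3]
```

Call:
move_arm([
  {"x": 0,"y": 0,"z": -0.01,"wx": 0,"wy": 0,"wz": 0,"grip": 0.01},
  {"x": 0,"y": 0,"z": -0.015,"wx": 0,"wy": 0,"wz": 0,"grip": 0.01},
  {"x": 0,"y": 0,"z": -0.02,"wx": 0,"wy": 0,"wz": 0,"grip": 0.01},
  {"x": 0,"y": 0,"z": -0.025,"wx": 0,"wy": 0,"wz": 0,"grip": 0.01},
  {"x": 0,"y": 0,"z": -0.025,"wx": 0,"wy": 0,"wz": 0,"grip": 0.01},
  {"x": 0,"y": 0,"z": 0,"wx": 0,"wy": 0,"wz": 0,"grip": 0.01},
])

```text
time_s: 6.75
ee_pos: [574.4, -287.7, 210.7]
orientation: [0.004, 0.754, 0.657, 0.001]
contact_force: [0.3, -0.3, -1.2]
gripper_width: 0.176
```

```bash
python3 go.py 499 219 230 82.5;  python3 - <<'E'
from h import *
im=robot.camera('scene'); cv2.imwrite('pics/scene2.png',im[:,:,::-1])
cv2.imwrite('pics/c2.png',cv2.resize(im[130:300,110:280,::-1],(510,510)))
E
```

```text
t 6.75 tcp [ 574.4 -287.7  210.7] jaw 82.1 w 0.18 F [ 0.3 -0.3 -1.2] j6 -1.95
shift [ 491.4 -144.5  -22.3] turn [ 0.4  0.2 -0.4]
```

View pics/c2.png

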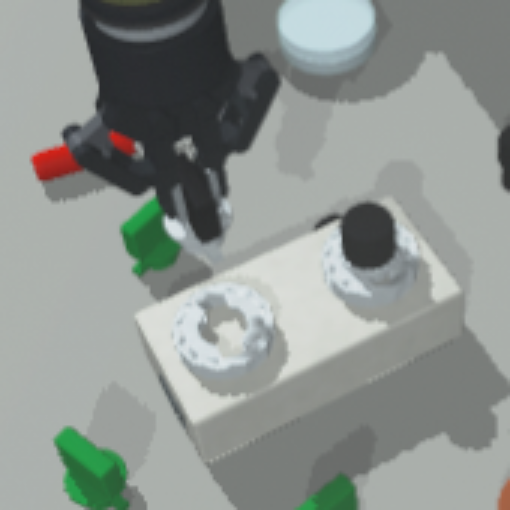

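The module is in the jaws at about (200,220), upright. Its socket at (222,328) is empty and the filter is still in place. Carrying it to the tray.

Call:
move_arm([
  {"x": 0.02,"y": -0.006,"z": 0,"wx": 0,"wy": 0,"wz": 0,"grip": 0.01},
  {"x": 0.034,"y": -0.01,"z": 0,"wx": 0,"wy": 0,"wz": 0,"grip": 0.01},
  {"x": 0.041,"y": -0.012,"z": 0,"wx": 0,"wy": 0,"wz": 0,"grip": 0.01},
  {"x": 0.041,"y": -0.012,"z": 0,"wx": 0,"wy": 0,"wz": 0,"grip": 0.01},
  {"x": 0.041,"y": -0.012,"z": 0,"wx": 0,"wy": 0,"wz": 0,"grip": 0.01},
  {"x": 0.041,"y": -0.012,"z": 0,"wx": 0,"wy": 0,"wz": 0,"grip": 0.01},
  {"x": 0.041,"y": -0.012,"z": 0,"wx": 0,"wy": 0,"wz": 0,"grip": 0.01},
  {"x": 0.041,"y": -0.012,"z": 0,"wx": 0,"wy": 0,"wz": 0,"grip": 0.01},
])

```text
time_s: 7.6
ee_pos: [523.5, 28.8, 201.1]
orientation: [-0.001, 0.757, 0.653, -0.002]
contact_force: [0.8, 0.1, -1.2]
gripper_width: 0.178
```

```bash
python3 go.py 499 219 100 82.5
```

```text
t 7.6 tcp [523.5  28.8 201.1] jaw 81.6 w 0.18 F [ 0.8  0.1 -1.2] j6 -1.44
shift [184.8 -51.7 100.9] turn [-0.2  0.1 -0.9]
```

Call:
move_arm([
  {"x": 0.041,"y": -0.012,"z": 0,"wx": 0,"wy": 0,"wz": 0,"grip": 0.01},
  {"x": 0.041,"y": -0.012,"z": 0,"wx": 0,"wy": 0,"wz": 0,"grip": 0.01},
  {"x": 0.041,"y": -0.012,"z": 0,"wx": 0,"wy": 0,"wz": 0,"grip": 0.01},
  {"x": 0.034,"y": -0.01,"z": 0,"wx": 0,"wy": 0,"wz": 0,"grip": 0.01},
  {"x": 0.02,"y": -0.005,"z": 0.02,"wx": 0,"wy": 0,"wz": 0,"grip": 0.01},
  {"x": 0,"y": 0,"z": 0.035,"wx": 0,"wy": 0,"wz": 0,"grip": 0.01},
  {"x": 0,"y": 0,"z": 0.03,"wx": 0,"wy": 0,"wz": 0,"grip": 0.01},
  {"x": 0,"y": 0,"z": 0,"wx": 0,"wy": 0,"wz": 0,"grip": 0.01},
])

```text
time_s: 8.4
ee_pos: [491.1, 223.6, 108.8]
orientation: [-0.003, 0.755, 0.655, -0.005]
contact_force: [0.0, -1.0, -0.4]
gripper_width: 0.181
```

```bash
python3 go.py 499 219 40 82.5;  python3 - <<'E'
from h import *
for cam in('scene','top'):
    im=robot.camera(cam); cv2.imwrite(f'pics/{cam}3.png',im[:,:,::-1])
a=cv2.imread('pics/scene3.png')[60:200,260:400]; b=cv2.imread('pics/top3.png')[170:290,80:220]
cv2.imwrite('pics/c3.png',np.hstack([cv2.resize(a,(400,400)),cv2.resize(b,(400,400))]))
E
```

```text
t 8.4 tcp [491.1 223.6 108.8] jaw 81.9 w 0.18 F [ 0.  -1.  -0.4] j6 -1.07
shift [-3.2  9.2 68.7] turn [-0.6  0.3 -0.6]
```

View pics/c3.png

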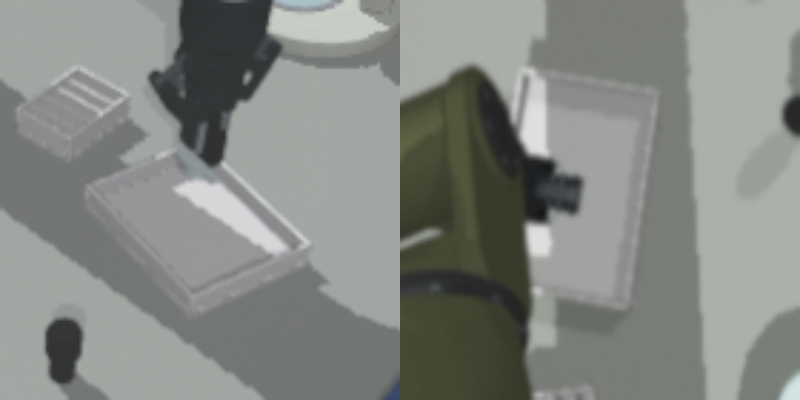

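Both views show the module held over the tray's middle; the height makes it look shifted in the scene view. Lowering.

Call:
move_arm([
  {"x": -0.003,"y": 0.009,"z": 0.02,"wx": -0.5,"wy": 0.3,"wz": 0,"grip": 0.01},
  {"x": 0,"y": 0,"z": 0.02,"wx": 0,"wy": 0,"wz": 0,"grip": 0.01},
  {"x": 0,"y": 0,"z": 0.015,"wx": 0,"wy": 0,"wz": 0,"grip": 0.01},
  {"x": 0,"y": 0,"z": 0.005,"wx": 0,"wy": 0,"wz": 0,"grip": 0.01},
  {"x": 0,"y": 0,"z": 0,"wx": 0,"wy": 0,"wz": 0,"grip": 0.01},
])

```text
time_s: 9.0
ee_pos: [507.0, 220.1, 60.4]
orientation: [0.003, 0.756, 0.654, 0.009]
contact_force: [-0.9, -0.2, -1.2]
gripper_width: 0.176
```

```bash
python3 go.py 499 219 37.2 82.5
```

```text
t 9.0 tcp [507.  220.1  60.4] jaw 81.7 w 0.18 F [-0.9 -0.2 -1.2] j6 -1.09
shift [-2.4 -8.1 23.1] turn [ 0.9 -0.6 -0.8]
```

Call:
move_arm([
  {"x": -0.001,"y": -0.004,"z": 0.006,"wx": 0.7,"wy": -0.5,"wz": 0,"grip": 0.01},
  {"x": 0,"y": 0,"z": 0.005,"wx": 0,"wy": 0,"wz": 0,"grip": 0.01},
  {"x": 0,"y": 0,"z": 0.004,"wx": 0,"wy": 0,"wz": 0,"grip": 0.01},
  {"x": 0,"y": 0,"z": 0.003,"wx": 0,"wy": 0,"wz": 0,"grip": 0.01},
  {"x": 0,"y": 0,"z": 0,"wx": 0,"wy": 0,"wz": 0,"grip": 0.01},
])

```text
time_s: 9.5
ee_pos: [504.3, 220.1, 44.5]
orientation: [0.002, 0.756, 0.654, 0.003]
contact_force: [0.3, -0.3, -1.4]
gripper_width: 0.181
```

```bash
python3 go.py 499 219 37.2 82.5
```

```text
t 9.5 tcp [504.3 220.1  44.5] jaw 81.7 w 0.18 F [ 0.3 -0.3 -1.4] j6 -1.08
shift [-1.9 -5.1  7.3] turn [ 0.4 -0.1 -0.8]
```

Call:
move_arm([
  {"x": 0,"y": 0,"z": 0.002,"wx": 0.2,"wy": 0,"wz": 0,"grip": 0.01},
  {"x": 0,"y": 0,"z": 0.002,"wx": 0,"wy": 0,"wz": 0,"grip": 0.01},
  {"x": 0,"y": 0,"z": 0.001,"wx": 0,"wy": 0,"wz": 0,"grip": 0.01},
  {"x": 0,"y": 0,"z": 0.001,"wx": 0,"wy": 0,"wz": 0,"grip": 0.01},
  {"x": 0,"y": 0,"z": 0,"wx": 0,"wy": 0,"wz": 0,"grip": 0.01},
])

```text
time_s: 10.0
ee_pos: [504.4, 220.2, 38.1]
orientation: [0.0, 0.756, 0.654, 0.002]
contact_force: [-0.4, 0.3, -1.0]
gripper_width: 0.178
```

Call:
move_arm([
  {"x": 0,"y": 0,"z": 0.001,"wx": 0,"wy": 0,"wz": 0,"grip": 0.01},
  {"x": 0,"y": 0,"z": 0,"wx": 0,"wy": 0,"wz": 0,"grip": 0.01},
])

```text
time_s: 10.2
ee_pos: [504.4, 220.2, 37.1]
orientation: [0.0, 0.756, 0.654, 0.002]
contact_force: [-0.2, 0.6, -0.8]
gripper_width: 0.182
```

```bash
python3 go.py 499 219 37.2 82.5
```

```text
t 10.2 tcp [504.4 220.2  37.1] jaw 81.7 w 0.18 F [-0.2  0.6 -0.8] j6 -1.08
shift [-2.  -5.2 -0.2] turn [ 0.1 -0.1 -0.8]
```

Call:
move_arm([
  {"x": 0,"y": 0,"z": 0.0007,"wx": 0,"wy": 0,"wz": 0,"grip": 0.01},
  {"x": 0,"y": 0,"z": 0,"wx": 0,"wy": 0,"wz": 0,"grip": 0.01},
])

```text
time_s: 10.4
ee_pos: [504.4, 220.2, 36.4]
orientation: [0.0, 0.756, 0.654, 0.002]
contact_force: [0.1, -0.2, -1.4]
gripper_width: 0.182
```

Call:
move_arm([
  {"x": 0,"y": 0,"z": 0.0007,"wx": 0,"wy": 0,"wz": 0,"grip": 0.01},
  {"x": 0,"y": 0,"z": 0,"wx": 0,"wy": 0,"wz": 0,"grip": 0.01},
])

```text
time_s: 10.6
ee_pos: [504.7, 220.4, 36.4]
orientation: [0.0, 0.756, 0.654, 0.002]
contact_force: [-0.2, -0.3, -1.0]
gripper_width: 0.176
```

Call:
move_arm([
  {"x": 0,"y": 0,"z": 0.001,"wx": 0,"wy": 0,"wz": 0,"grip": 0.01},
  {"x": 0,"y": 0,"z": 0.0005,"wx": 0,"wy": 0,"wz": 0,"grip": 0.01},
])

```text
time_s: 10.8
ee_pos: [505.0, 220.5, 36.2]
orientation: [0.0, 0.756, 0.654, 0.003]
contact_force: [-4.7, -1.8, 6.8]
gripper_width: 0.18
```

```bash
python3 go.py 504 220 36.4 82.5; python3 -c "
from h import *
print(robot.read_state()['torque'])"
```

```text
t 10.8 tcp [505.  220.5  36.2] jaw 81.7 w 0.18 F [-4.7 -1.8  6.8] j6 -1.08
shift [-0.6 -0.9 -0.2] turn [ 0.2 -0.2 -0.8]
[-0.43593156  0.94736829 -0.05725139]
```

Contact at 7 N. Releasing.

Call:
move_arm([
  {"x": 0,"y": 0,"z": 0,"wx": 0,"wy": 0,"wz": 0,"grip": 0.022},
  {"x": 0,"y": 0,"z": 0,"wx": 0,"wy": 0,"wz": 0,"grip": 0.035},
  {"x": 0,"y": 0,"z": 0,"wx": 0,"wy": 0,"wz": 0,"grip": 0.045},
  {"x": 0,"y": 0,"z": 0,"wx": 0,"wy": 0,"wz": 0,"grip": 0.045},
  {"x": 0,"y": 0,"z": -0.015,"wx": 0,"wy": 0,"wz": 0,"grip": 0.045},
  {"x": 0,"y": 0,"z": -0.025,"wx": 0,"wy": 0,"wz": 0,"grip": 0.045},
  {"x": 0,"y": 0,"z": -0.04,"wx": 0,"wy": 0,"wz": 0,"grip": 0.045},
  {"x": 0,"y": 0,"z": -0.04,"wx": 0,"wy": 0,"wz": 0,"grip": 0.045},
])

```text
time_s: 11.6
ee_pos: [502.3, 219.3, 157.6]
orientation: [-0.001, 0.756, 0.654, -0.002]
contact_force: [0.5, -0.2, -0.3]
gripper_width: 0.524
```

Call:
move_arm([
  {"x": 0,"y": 0,"z": -0.04,"wx": 0,"wy": 0,"wz": 0,"grip": 0.045},
  {"x": -0.04,"y": 0,"z": -0.02,"wx": 0,"wy": 0,"wz": 0,"grip": 0.045},
  {"x": -0.04,"y": 0,"z": 0,"wx": 0,"wy": 0,"wz": 0,"grip": 0.045},
  {"x": -0.04,"y": 0,"z": 0,"wx": 0,"wy": 0,"wz": 0,"grip": 0.045},
  {"x": -0.04,"y": 0,"z": 0,"wx": 0,"wy": 0,"wz": 0,"grip": 0.045},
  {"x": -0.02,"y": 0,"z": 0,"wx": 0,"wy": 0,"wz": 0,"grip": 0.045},
  {"x": 0,"y": 0,"z": 0,"wx": 0,"wy": 0,"wz": 0,"grip": 0.045},
])

```text
time_s: 12.3
ee_pos: [476.2, 36.0, 234.8]
orientation: [0.004, 0.755, 0.655, 0.006]
contact_force: [0.2, -0.0, 0.5]
gripper_width: 0.531
```

```bash
python3 go.py 504 220 36.4 82.5
python3 - <<'E'
from h import *
for cam in('scene','top'):
    im=robot.camera(cam); cv2.imwrite(f'pics/{cam}4.png',im[:,:,::-1])
    for t,z in(('lamp_grip',51),('filter_grip',106)):
        for r in robot.tip_of(cam,t)[:5]: print(cam,t,round(r['p'],2),np.round(r['pixel'],1))
a=cv2.imread('pics/scene4.png')[60:200,260:400]; b=cv2.imread('pics/top4.png')[170:290,80:220]
cv2.imwrite('pics/c4.png',np.hstack([cv2.resize(a,(400,400)),cv2.resize(b,(400,400))]))
print(proj('scene',[499,219,51]),proj('top',[499,219,51]))
E
```

```text
t 12.3 tcp [476.2  36.  234.8] jaw 81.9 w 0.53 F [ 0.2 -0.   0.5] j6 -1.43
shift [185.2  -1.3 199.3] turn [ 0.8 -0.3 -0.6]
scene lamp_grip 0.7 [163.  205.1]
scene lamp_grip 0.6 [138.2 283.5]
scene lamp_grip 0.6 [221.8 301.3]
scene lamp_grip 0.57 [327.7 130.2]
scene filter_grip 0.98 [230.1 204.8]
top lamp_grip 0.74 [373.  193.7]
top lamp_grip 0.62 [323.7 249.9]
top lamp_grip 0.47 [335.2 144.9]
top filter_grip 0.52 [287.3 187.9]
[np.float64(329.0), np.float64(128.7)] [np.float64(138.0), np.float64(225.1)]
```

View pics/c4.png

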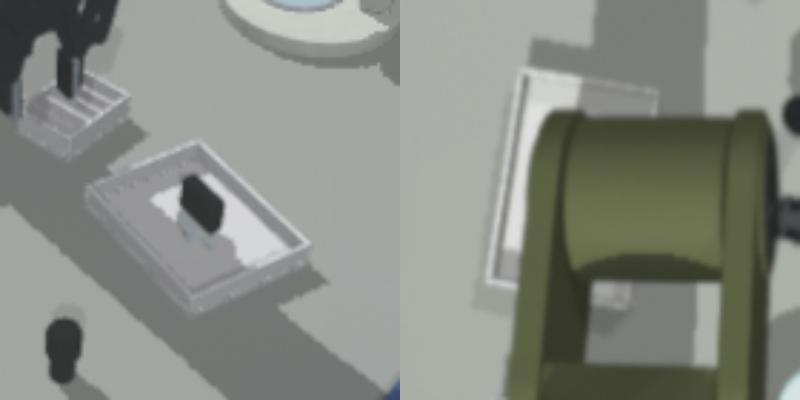

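The module stands upright in the middle of the tray at scene crop (200,207). The detected point (327.7,130.2) is close to the predicted (329,128.7). The arm is clear and the filter has not moved, so I'm handing in.

```bash
python3 -c "
from rig import robot
print(robot.close_job())"
```

```text
the job is handed in; nothing more can be done
None
```

The lamp module is out of the light-source box and standing upright near the middle of the tray. The job is handed in; no verdict was reported.

- **Removal:** I gripped the lamp by its bar and turned it about 70° anticlockwise, until the bar lay along the box's x axis. It then lifted straight out with no noticeable resistance.
- **Placing:** I lowered it in small steps until the wrist force showed contact at about 7 N vertically (limit 60 N), then let go. The whole job took about 12 s of the 42 s.
- **Last checks:** In the scene picture the lamp point was at (327.7, 130.2). A module standing upright at the tray's centre would show at (329.0, 128.7). The filter's point stayed within about 2 px of where it was at the start in both cameras. The gripper was well clear of the tray.
- **Not confirmed from above:** The arm blocked the top camera's view of the tray, so the final placing was checked only in the scene view.
- **Failed step:** The first two move calls were refused because their rows left out some keys; nothing moved.

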